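Clamp a carved press mould in the cam jig

ROBOT

A 6-joint arm with a two-finger parallel gripper is mounted at the origin on a cart in front of the work surface, level with it; the furniture and walls round the work are solid. World frame = base frame: x ahead of the robot, y to its left, z up, the work surface at z = 0. Lengths are in m, angles in rad, forces in N, time in s.
With the tool pointing down it reaches from about 0.375 to 0.75 m from the base axis. Payload 9 kg.
Tool frame: the origin (TCP) lies midway between the tips of the shut fingers; the grasp point (between the pads) lies 19 mm behind it; z points along the fingers, y is the line along which they close (so a half turn about z gives the same grasp; the last joint's range is limited). The gripper opens to 85 mm and grips with 20 to 120 N. Pads are 22 mm wide; open, the fingers measure 114 mm over their backs; the gripper's body (76 mm by 85 mm) begins 54 mm behind the grasp point. The pads swing forward as they close: fully open they stand 13 mm farther back than shut.
Start: joints at [-1.522, 0.104, 0.097, 1.564, 0, 1.353], TCP at [0.158, -0.579, 0.231] pointing down, gripper open.
Joint ranges: [-2.99, 2.99], [-0.84, 1.86], [-1.1, 1.16], [-1.84, 2.11], [-1.51, 1.56], [-3.14, 3.14]. Speed limits (rad/s): [2.22, 2.22, 2.57, 3.14, 3.14, 3.14].

INTERFACE

Orientations are given as a unit quaternion [x, y, z, w].
In Python, from bench import * gives the robot as it stands. The module is installed in compiled form; this text tells all that it offers.
- The arm moves only by the tool drive_tool, never from a script. Its argument "rows" is a list that holds one entry, the list of rows, each a list of 7 numbers: the turn, a rotation vector about the world's x, y, z normalised to -1 to 1, where 1 is 180 degrees, then the shift along the world's x, y, z normalised to -1 to 1, where 1 is 1 m, then the opening, from 0 (shut) to 1 (fully open). A call has 1 to 5 rows; each row is the pose to reach, as a shift and turn from the pose commanded when the call began, turning the shorter way round; what a row does not reach only later rows make up. A row lasts 1/8 s, in which the tool goes at most 62.5 mm and 10.7 degrees, less where a joint would pass 70% of its speed; a pose out of reach is approached as far as the arm can. A call with a number of a shift or a turn outside -1 to 1 is refused whole. A call with a gripper value outside its range is refused whole. The fingers move at their own pace and stop on an object; "squeeze" is the grip in N (left out, the last holds). Time passes only in rows, so rows that repeat a pose let the fingers close. It gives the time, the measured TCP pose, the force, the opening and the grip force at its end, in the units of the state.
- state(): the state, without advancing time (a new reading comes with each control period).
- capture(name): name is "side" or "top" or "wrist"; returns a dict with "img" (384x512x3 uint8, blue, green, red), "fx", "fy", "cx", "cy" (pixels), "rvec" (rotation vector, rad) and "tvec" (3), from world to camera coordinates, as OpenCV has them. Camera axes: x right, y down, z forward; pixel columns grow to the right and rows downward; lengths in m; the calibration is good to about 2 mm. The wrist camera is an equidistant fisheye: a pixel r from the principal point sees the ray r / f radians off the axis. A picture is of the moment at which its call begins. There is no depth.
- job_done(): hands the job in; it is judged then, once.
The state is a dict: "time": time; "joint_positions": joint angles; "joint_velocities": joint speeds; "joint_torque": joint torques, N m; "position": TCP position; "tool_rot": TCP orientation; "ft_force": force on the tool from outside, world axes, zero at the start; "torque": the same for the moment, N m; "width": finger opening in m; "finger_force": force on a finger pad.
Only numpy, scipy, OpenCV 4.12 (cv2) and the standard library are available. Lean on these libraries where they do the work, as an engineer would, in place of code of your own. Each camera call takes 0.05 s, during which the arm holds its last target. There are 200 camera calls.

TASK

The carved wooden press mould that lies beside the plywood cam jig has to be clamped in it for cleaning. First swing the jig's red lever fully open, then lift the wooden shaping stick out of the jig and lay it on the table clear of the jig; lay the mould, carved face up, in the jig flat against the two side dogs, between the rubber end pad and the cam, and finally push the lever through its quarter turn to the end stop so that the cam holds the mould tight. Leave the mug, the sweets box and the orange mould box where they stand.

Things in the scene. Friction and masses are not known exactly. Their poses are not given: they have to be found in the camera images.
- jig: Bench jig, fixed to the table. Origin on the table; its plywood base spans x -72..+64, y -130..+150 mm in the jig's own axes, top (the bed) at z = 18 mm. Two aluminium side dogs, 20 mm above the bed, have their faces at x = +29 mm (backs at +51) and span y -62..-18 and +73..+107 mm, an open gap of 91 mm between them. At x < -29 mm the bed is open. End block at y 120..142 mm, 24 mm high.
- stop_pad: Spring-backed black rubber pad on the jig's end block, 46 mm wide, 2 to 22 mm above the bed. Origin: middle of its face at bed height, at jig x 0, y +108 mm; axes as the jig's. It gives way towards the jig's +y by up to 5 mm (7 N at first, then 7 N more per mm). With the lever open 167 mm are free between pad and cam (cam edge at jig y -59 mm); clamped, the cam edge reaches y -50 mm.
- bed (a point): Where the centre of the mould's underside lies once clamped against the dogs: on the bed at jig x 0, y +30, z 18 mm; axes are the jig's, the mould's length lies along y.
- cam (a joint): Lever angle, rad. 0 = fully open: handle points along the jig's -y, away from the bed. Grows clockwise seen from above; 1.571 = clamped, at the end stop: handle along the jig's -x. The hinge is stiff (0.25 N m) and stays where left; tightening on the mould takes up to about 0.6 N m more (in all some 3 to 9 N at the grip). The turning cam also rubs the mould towards the dogs.
- handle (a point): Point on the red handle's axis, 105 mm from the lever's pivot (which is at jig x 0, y -86 mm), 48.5 mm above the table. The red grip is round, 18 to 23 mm thick, from 50 to 130 mm from the pivot; a bar 17 mm wide joins it to the steel cam (disc 52 mm across, 24 mm high). Two 8 mm steel dowels, 34 mm above the bed, stand 36 mm from the pivot as the lever's stops.
- press_mould: Loose carved wooden press mould, 58 (x) x 160 (y) x 27 mm, two flower shapes carved in its top; origin at the centre of its underside, z up. Either way round is right. Starts beside the jig, at its left or (partly on the thin purple mat) its right; 0.09 to 0.22 kg. A like one far off at the right edge is not meant.
- shaping_stick: Loose wooden shaping stick, 28 (x) x 105 (y) x 25 mm, lying in the jig's bed; origin at the centre of its underside.
- mug: Bystander: cream mug with a sprig pattern, 92 x 127 x 95 mm, standing behind the right end of the jig; origin at the centre of its underside.
- sweets_box: Bystander: clear lidded box with two sweets, 101 x 97 x 66 mm, behind the jig; origin at the centre of its underside.
- mould_box: Bystander: clear box with an orange block in it, 58 (x) x 138 (y) x 34 mm, on the other side of the jig from the mould; origin at the centre of its underside.
There are look-alikes about, which are no part of the job. What is meant by the shaping_stick is not blue, and is the smaller of those in its own colour. Leave any turquoise look-alike of the press_mould alone.

How it is judged:
By the outcome, as a careful person would: the job done as asked, in the order asked, and still so for the second after the job is handed in, with the robot touching nothing.
It also fails if it takes over 72 s, if anything falls off the work surface, if the arm or the gripper's body presses on something with over 40 N, if the wrist force passes 120 N, or if a joint passes its speed limit or range.

## Working session

There is one attempt and no reset: what is moved stays moved. The work goes in short steps, Python scripts to look and compute and a tool call to move; the robot and the scene stay as the last step left them, time stands still between calls to the robot, and variables do not carry over. Pictures are saved under pics/ and viewed, at most 10 in all, crops included, and the job is handed in when it is done.

Besides the shell and the picture viewer there is one more tool, called after "Emit:" as name(argument=value, ...), one argument or row to a line, values as JSON. drive_tool: Moves the arm, as the interface text tells. Scaled input: -1 to 1 covers 1 m each way for a shift and 180 degrees each way for a turn. Its arguments: {"type":"object","properties":{"rows":{"type":"array","items":{"type":"array","items":{"type":"array","items":{"type":"number","minimum":-1,"maximum":1}}}},"squeeze":{"type":"number"}},"required":["rows"]}

```bash
mkdir -p pics; cat > h.py <<'E'
from bench import *
import numpy as np, cv2, pickle
from scipy.spatial.transform import Rotation as R
def snap(n,f):
    c=capture(n); cv2.imwrite(f'pics/{f}.png',c['img']); pickle.dump(c,open(f'{f}.pkl','wb')); return c
def ray(c,u,v):
    x,y=(u-c['cx'])/c['fx'],(v-c['cy'])/c['fy']
    if c.get('fish'):
        r=np.hypot(x,y); d=np.array([x/r*np.sin(r),y/r*np.sin(r),np.cos(r)]) if r>0 else np.array([0,0,1.])
    else: d=np.array([x,y,1.])
    Rm=cv2.Rodrigues(np.array(c['rvec'],float))[0]; t=np.array(c['tvec'],float).ravel()
    return -Rm.T@t, Rm.T@d
def pt(c,u,v,z):
    o,d=ray(c,u,v); return o+d*(z-o[2])/d[2]
def load(f):
    c=pickle.load(open(f'{f}.pkl','rb')); c['fish']='wrist' in f; return c
def proj(c,P):
    Rm=cv2.Rodrigues(np.array(c['rvec'],float))[0]; p=Rm@np.array(P,float)+np.array(c['tvec'],float).ravel()
    if c.get('fish'):
        r=np.hypot(p[0],p[1]); th=np.arctan2(r,p[2]); q=p[:2]/r*th
    else: q=p[:2]/p[2]
    return q[0]*c['fx']+c['cx'],q[1]*c['fy']+c['cy']
E
python3 - <<'E'
from h import *
a=snap('top','top0');b=snap('side','side0')
cv2.imwrite('pics/top0b.png',cv2.resize(a['img'],(800,600),interpolation=cv2.INTER_CUBIC))
cv2.imwrite('pics/side0b.png',cv2.resize(b['img'],(800,600),interpolation=cv2.INTER_CUBIC))
for c in(a,b): print(c['fx'],c['cx'],c['cy'],ray(c,256,192))
s=state(); print({k:np.round(v,3) for k,v in s.items()})
E
```

```text
359.6120525882287 256.6205424106168 194.12587051071984 (array([ 0.49954677, -0.13808811,  1.42769623]), array([ 0.07406462, -0.01189272, -0.99720154]))
400.97164888575986 254.83948885108111 188.82829400988308 (array([0.41533332, 0.81864876, 0.83793728]), array([ 0.13313458, -0.77991068, -0.61162526]))
{'time': np.float64(0.1), 'joint_positions': array([-1.522,  0.105,  0.097,  1.564,  0.   ,  1.353]), 'joint_velocities': array([-0.001, -0.001,  0.003, -0.002, -0.001, -0.   ]), 'joint_torque': array([ 6.0000e-03, -5.5820e+01,  5.0472e+01,  1.3000e-02, -0.0000e+00,
       -0.0000e+00]), 'position': array([ 0.158, -0.578,  0.231]), 'tool_rot': array([ 0.991,  0.133,  0.   , -0.001]), 'ft_force': array([ 0.156, -0.085, -0.175]), 'torque': array([0.03 , 0.033, 0.024]), 'finger_force': np.float64(0.0), 'width': np.float64(0.085)}
```

View pics/top0b.png

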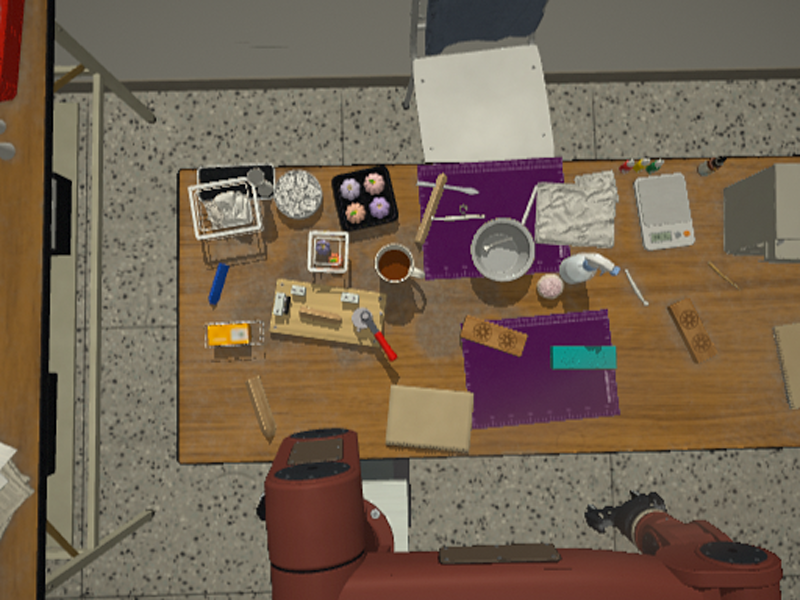

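View pics/side0b.png

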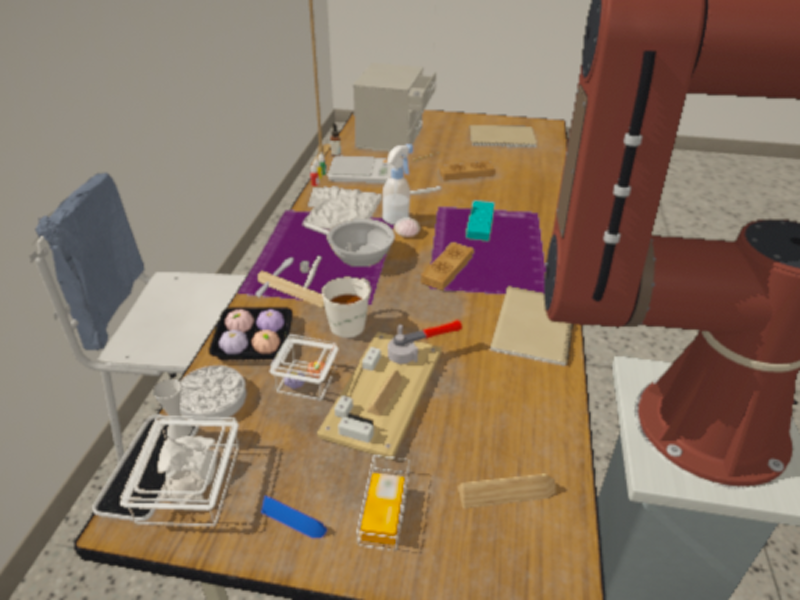

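The top view (800x600) shows the jig at about (328,312), pad end to the left and dogs up. The red lever, about 45° open, has its grip end at (393,355). The mould lies at (495,336) partly on the mat, the stick at (320,313) in the bed. The side view agrees. I enlarge the jig area for coarse poses.

```bash
python3 - <<'E'
from h import *
a=load('top0')
im=a['img'][165:245,125:345]; cv2.imwrite('pics/crop1.png',cv2.resize(im,None,fx=3.6,fy=3.6,interpolation=cv2.INTER_CUBIC))
k=.64
for n,u,v,z in [('mould',495,336,.027),('jig L top',280,278,.018),('jig R top',385,293,.018),('jigL bot',271,331,.018),('jigRbot',381,349,.018),('lever end',393,355,.048),('pivot',363,319,.048),('stick',320,313,.043),('box',232,334,.03),('bigstick',261,408,0)]:
    print(n,pt(a,u*k,v*k,z).round(3))
E
```

```text
mould [ 0.508 -0.389  0.027]
jig L top [0.667 0.146 0.018]
jig R top [ 0.623 -0.118  0.018]
jigL bot [0.534 0.169 0.018]
jigRbot [ 0.483 -0.104  0.018]
lever end [ 0.468 -0.134  0.048]
pivot [ 0.557 -0.063  0.048]
stick [0.575 0.043 0.043]
box [0.529 0.263 0.03 ]
bigstick [0.342 0.2   0.   ]
```

View pics/crop1.png

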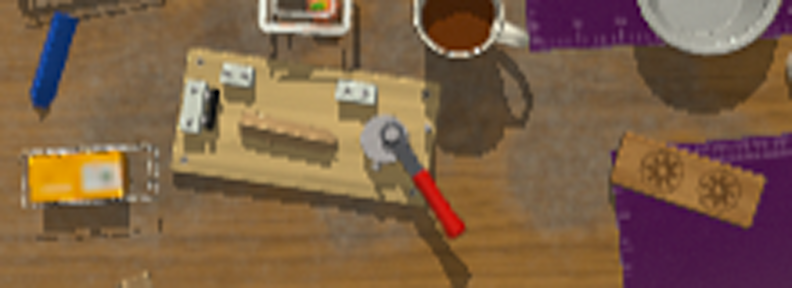

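Emit:
drive_tool(
  rows=[
    [[0, 0, 0.36, 0.31, 0.44, 0.06, 1], [0, 0, 0.36, 0.31, 0.44, 0.06, 1], [0, 0, 0.36, 0.31, 0.44, 0.06, 1], [0, 0, 0.36, 0.31, 0.44, 0.06, 1], [0, 0, 0.36, 0.31, 0.44, 0.06, 0.5]],
  ],
)

```text
time: 0.72
position: [0.3378, -0.3231, 0.2659]
tool_rot: [0.822, 0.569, 0.0, 0.0]
ft_force: [2.2, -2.1, 0.4]
width: 0.07
finger_force: 0.0
```

Emit:
drive_tool(
  rows=[
    [[0, 0, 0.06, 0.13, 0.2, 0.03, 0.5], [0, 0, 0.06, 0.13, 0.2, 0.03, 0.5], [0, 0, 0.06, 0.13, 0.2, 0.03, 0.5], [0, 0, 0.06, 0.13, 0.2, 0.03, 0.5], [0, 0, 0.06, 0.13, 0.2, 0.03, 0.5]],
  ],
)

```text
time: 1.35
position: [0.4683, -0.1219, 0.2962]
tool_rot: [0.765, 0.643, 0.0, -0.0]
ft_force: [-0.1, -0.4, -0.4]
width: 0.0427
finger_force: 0.0
```

```bash
python3 - <<'E'
from h import *
c=snap('wrist','wrist1'); print(c['fx'],c['cx'],c['cy'],ray(c,256,192))
cv2.imwrite('pics/w1b.png',cv2.resize(c['img'],(800,600),interpolation=cv2.INTER_CUBIC))
s=state(); print(s['position'],s['tool_rot'],s['ft_force'])
E
```

```text
297.3186396354542 253.18082656092096 191.90022645754956 (array([ 0.47919813, -0.05433568,  0.43867554]), array([-0.03757862, -0.26783475, -0.96277849]))
[ 0.46752731 -0.12352792  0.29579504] [ 7.66027314e-01  6.42808002e-01 -1.13849297e-04 -1.15533922e-04] [ 0.10491257 -0.9307336   0.15772434]
```

View pics/w1b.png

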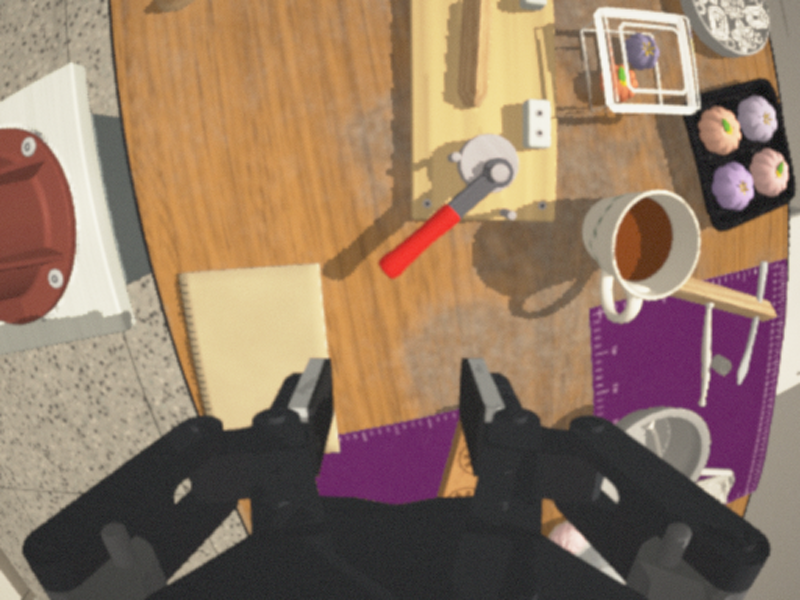

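The wrist view (800x600) shows the jig's near end corners at (412,219) and (553,221), the lever hub at (498,172), grip end at (392,268), dowels at (456,157) and (510,214), and the stick's near end at (472,103).

```bash
python3 - <<'E'
from h import *
c=load('wrist1');k=.64
P={}
for n,u,v,z in [('c-72,-130',412,219,.018),('c64,-130',553,221,.018),('hub',498,172,.058),('dowelA',456,156,.052),('dowelB',510,214,.052),('gripend',392,268,.0485),('gripmid',422,240,.0485),('gripstart',455,212,.0485),('dogcorner 29,-62 top',527,147,.038),('dog51',549,147,.038),('dog 29,-18',527,100,.038),('sticknear',472,103,.043),('stickfar',476,0,.043),('mould top-left?',457,418,.027)]:
    P[n]=pt(c,u*k,v*k,z); print(n,P[n].round(4))
th=-.17
# fit jig pose from corners + dog points
J=np.array([[-72,-130],[64,-130],[29,-62],[51,-62],[29,-18]])/1e3
W=np.array([P[n][:2] for n in ['c-72,-130','c64,-130','dogcorner 29,-62 top','dog51','dog 29,-18']])
H=(J-J.mean(0)).T@(W-W.mean(0)); th=np.arctan2(H[0,1]-H[1,0],H[0,0]+H[1,1]); Rm=np.array([[np.cos(th),-np.sin(th)],[np.sin(th),np.cos(th)]])
t=W.mean(0)-Rm@J.mean(0); print('jig',th,t,'res mm',((J@Rm.T+t-W)*1e3).round(1).tolist())
for n in P: print(n,(Rm.T@(P[n][:2]-t)*1e3).round(1))
E
```

```text
c-72,-130 [ 0.4864 -0.0981  0.018 ]
c64,-130 [ 0.6179 -0.12    0.018 ]
hub [ 0.5623 -0.0664  0.058 ]
dowelA [ 0.5306 -0.0484  0.052 ]
dowelB [ 0.5689 -0.1033  0.052 ]
gripend [ 0.462  -0.1336  0.0485]
gripmid [ 0.4913 -0.114   0.0485]
gripstart [ 0.5227 -0.095   0.0485]
dogcorner 29,-62 top [ 0.5962 -0.0485  0.038 ]
dog51 [ 0.6165 -0.0507  0.038 ]
dog 29,-18 [ 0.6032 -0.0069  0.038 ]
sticknear [ 0.553  -0.0049  0.043 ]
stickfar [0.5742 0.0886 0.043 ]
mould top-left? [ 0.4994 -0.3022  0.027 ]
jig -0.1675204475493535 [0.57753336 0.01779157] res mm [[-1.6, -0.2], [1.1, -1.0], [-0.4, 0.3], [0.9, -1.2], [-0.1, 2.1]]
c-72,-130 [ -70.5 -129.5]
c64,-130 [  62.8 -129.2]
hub [ -0.9 -85.6]
dowelA [-35.3 -73.1]
dowelB [  11.7 -120.9]
gripend [ -88.6 -168.6]
gripmid [ -63.  -144.4]
gripstart [ -35.3 -120.3]
dogcorner 29,-62 top [ 29.4 -62.2]
dog51 [ 49.9 -61. ]
dog 29,-18 [ 29.4 -20.1]
sticknear [-20.4 -26.4]
stickfar [-15.1  69.3]
mould top-left? [ -23.7 -328.6]
```

```bash
cat >> h.py <<'E'
TH=-.1675; JT=np.array([.5775,.0178])
RJ=np.array([[np.cos(TH),-np.sin(TH)],[np.sin(TH),np.cos(TH)]])
def j2w(x,y): return RJ@np.array([x,y])/1e3+JT
def w2j(p): return RJ.T@(np.array(p[:2])-JT)*1e3
E
python3 - <<'E'
from h import *
c=load('wrist1');k=.64;a0=load('top0')
for n,u,v in [('mug c',640,245),('mug left',583,235),('handle bottom',620,318)]: print(n,pt(c,u*k,v*k,.095).round(3),w2j(pt(c,u*k,v*k,.095)).round(0))
for d in (46.7,35,25,15,8,0,-3):
    a=np.radians(d); print(d,j2w(-105*np.sin(a),-86-105*np.cos(a)).round(4),'yaw',80.4-d)
for n,u,v in [('box tl',307,232),('box tr',349,232)]: print(n,pt(a0,u*k,v*k,.066).round(3))
E
```

```text
mug c [ 0.668 -0.138  0.095] [ 116. -138.]
mug left [ 0.617 -0.122  0.095] [  62. -132.]
handle bottom [ 0.646 -0.197  0.095] [ 104. -201.]
46.7 [ 0.4758 -0.1253] yaw 33.7
35 [ 0.4894 -0.1418] yaw 45.400000000000006
25 [ 0.5035 -0.1534] yaw 55.400000000000006
15 [ 0.5195 -0.1625] yaw 65.4
8 [ 0.5314 -0.1671] yaw 72.4
0 [ 0.5457 -0.1705] yaw 80.4
-3 [ 0.5511 -0.1713] yaw 83.4
box tl [0.773 0.069 0.066]
box tr [ 0.771 -0.034  0.066]
```

Emit:
drive_tool(
  rows=[
    [[0, 0, -0.2, 0.008, -0.002, -0.1, 0.5], [0, 0, -0.2, 0.008, -0.002, -0.1, 0.5], [0, 0, -0.2, 0.008, -0.002, -0.15, 0.5], [0, 0, -0.2, 0.008, -0.002, -0.15, 0.5], [0, 0, -0.2, 0.008, -0.002, -0.15, 0.5]],
  ],
)

```text
time: 2.02
position: [0.4742, -0.1278, 0.1452]
tool_rot: [0.928, 0.372, -0.0, -0.0]
ft_force: [0.1, 0.1, 0.1]
width: 0.0427
finger_force: 0.0
```

Emit:
drive_tool(
  rows=[
    [[0, 0, -0.02, 0.002, 0.002, -0.06, 0.5], [0, 0, -0.02, 0.002, 0.002, -0.09, 0.5], [0, 0, -0.02, 0.002, 0.002, -0.109, 0.5], [0, 0, -0.02, 0.002, 0.002, -0.109, 0.5]],
  ],
)

```text
time: 2.52
position: [0.4766, -0.1251, 0.0366]
tool_rot: [0.939, 0.344, -0.0, -0.0]
ft_force: [-0.3, -0.4, 0.8]
width: 0.0425
finger_force: 0.0
```

Emit:
drive_tool(
  rows=[
    [[0, 0, 0.04, 0.013, -0.017, 0, 0.5], [0, 0, 0.09, 0.027, -0.028, 0, 0.5], [0, 0, 0.14, 0.043, -0.037, 0, 0.5], [0, 0, 0.18, 0.055, -0.042, 0, 0.5], [0, 0, 0.22, 0.069, -0.045, 0, 0.5]],
  ],
)

```text
time: 3.15
position: [0.547, -0.1709, 0.0388]
tool_rot: [0.766, 0.643, 0.0, 0.001]
ft_force: [-2.8, -0.1, -0.1]
width: 0.0424
finger_force: 1.1
```

Emit:
drive_tool(
  rows=[
    [[0, 0, 0, 0.004, -0.001, 0, 0.5], [0, 0, 0, 0.008, -0.001, 0, 0.5], [0, 0, 0, 0.01, -0.001, 0, 0.5]],
  ],
)

```text
time: 3.52
position: [0.5562, -0.171, 0.0374]
tool_rot: [0.768, 0.641, 0.0, 0.0]
ft_force: [-2.4, -0.3, 0.7]
width: 0.0425
finger_force: 1.0
```

Emit:
drive_tool(
  rows=[
    [[0, 0, 0, 0.003, 0, 0, 0.5], [0, 0, 0, 0.005, 0, 0, 0.5]],
  ],
)

```text
time: 3.78
position: [0.56, -0.1709, 0.0368]
tool_rot: [0.767, 0.641, -0.001, -0.001]
ft_force: [-12.3, -1.3, 4.7]
width: 0.0428
finger_force: 5.7
```

Emit:
drive_tool(
  rows=[
    [[0, 0, 0, -0.011, 0, 0.0, 0.5], [0, 0, 0, -0.011, 0, 0.06, 0.5], [0, 0, 0, -0.011, 0, 0.12, 0.6], [0, 0, 0, 0.0, 0.05, 0.16, 0.6], [0, 0, 0, 0.0, 0.11, 0.17, 0.6]],
  ],
)

```text
time: 4.4
position: [0.5626, -0.0614, 0.2103]
tool_rot: [0.768, 0.641, 0.002, 0.002]
ft_force: [0.5, 1.2, -0.2]
width: 0.0515
finger_force: 0.0
```

Emit:
drive_tool(
  rows=[
    [[0, 0, 0, 0.0, 0.055, 0.01, 0.6], [0, 0, 0, 0.0, 0.055, 0.01, 0.6]],
  ],
)

```text
time: 4.65
position: [0.5613, -0.003, 0.2183]
tool_rot: [0.766, 0.643, 0.001, 0.001]
ft_force: [0.6, -0.6, -0.6]
width: 0.0516
finger_force: 0.0
```

```bash
python3 - <<'E'
from h import *
c=snap('wrist','wrist2'); cv2.imwrite('pics/w2b.png',cv2.resize(c['img'],(800,600),interpolation=cv2.INTER_CUBIC))
s=state(); print(s['position'],s['tool_rot'],s['ft_force'])
E
```

```text
[ 0.56124902 -0.0048279   0.21755254] [7.66200827e-01 6.42600406e-01 7.41848259e-04 6.78794785e-04] [ 0.6758138  -0.36268519 -0.61854541]
```

View pics/w2b.png

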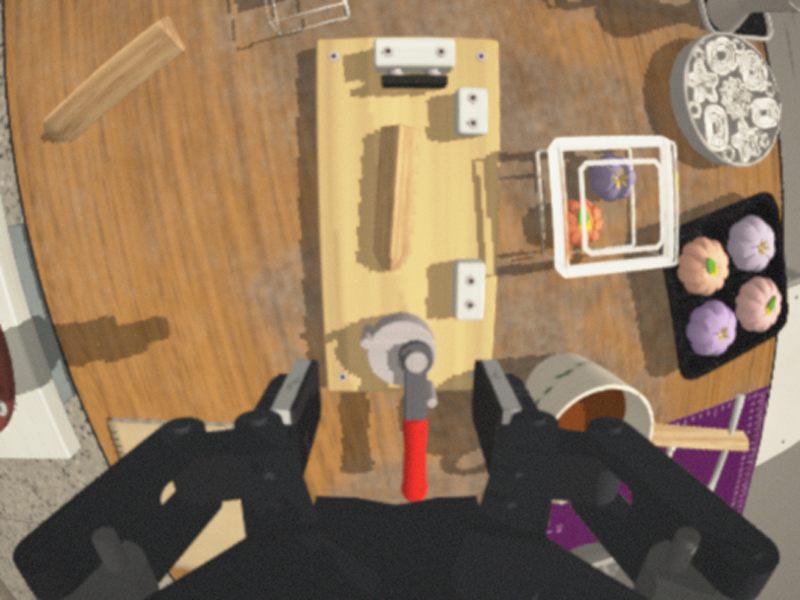

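The picture shows the lever fully open (grip straight at (414,460)), the stick at (392,125)–(404,268) in the bed, the dogs at (472,111) and (470,290), and the pad at (415,82).

```bash
python3 - <<'E'
from h import *
c=load('wrist2');k=.64
J=[[-72,150],[64,150],[64,-130],[-72,-130],[29,107],[29,73],[29,-18],[29,-62],[51,-18],[51,-62],[51,107]]
px=[(318,40),(498,40),(498,388),(327,391),(458,89),(458,134),(457,262),(456,318),(486,262),(486,318),(488,89)]
z=[.018]*4+[.038]*7
J=np.array(J)/1e3; W=np.array([pt(c,u*k,v*k,q)[:2] for (u,v),q in zip(px,z)])
H=(J-J.mean(0)).T@(W-W.mean(0)); th=np.arctan2(H[0,1]-H[1,0],H[0,0]+H[1,1]); Rm=np.array([[np.cos(th),-np.sin(th)],[np.sin(th),np.cos(th)]])
t=W.mean(0)-Rm@J.mean(0); print('jig',th,t,((J@Rm.T+t-W)*1e3).round(1).tolist())
f=lambda u,v,q:(Rm.T@(pt(c,u*k,v*k,q)[:2]-t)*1e3).round(1)
for u,v in [(392,125),(413,126),(378,266),(404,268),(391,268)]: print((u,v),f(u,v,.043),f(u,v,.03),f(u,v,.018))
print('grip end',f(414,498,.0485),'hub',f(415,359,.058))
b=c['img'][70:180,215:285]; cv2.imwrite('pics/stick.png',cv2.resize(b,None,fx=5,fy=5,interpolation=cv2.INTER_CUBIC))
E
```

```text
jig -0.15790486641269696 [0.57969038 0.01762633] [[-1.8, 1.4], [1.0, 1.5], [-4.6, -0.8], [1.6, -2.1], [0.1, 2.5], [0.2, 0.5], [0.7, -0.2], [0.3, -2.4], [1.6, -0.2], [-0.1, -1.9], [0.9, 1.6]]
(392, 125) [-16.4  78.3] [-16.4  79.6] [-16.5  80.9]
(413, 126) [-2.3 77.4] [-1.7 78.7] [-1.3 79.9]
(378, 266) [-27.7 -19. ] [-28.3 -21.6] [-28.7 -24.1]
(404, 268) [ -9.6 -20.7] [ -9.4 -23.4] [ -9.2 -25.9]
(391, 268) [-18.7 -20.6] [-18.8 -23.3] [-19.  -25.8]
grip end [  -2.9 -217.9] hub [ -2.8 -83.1]
```

View pics/stick.png

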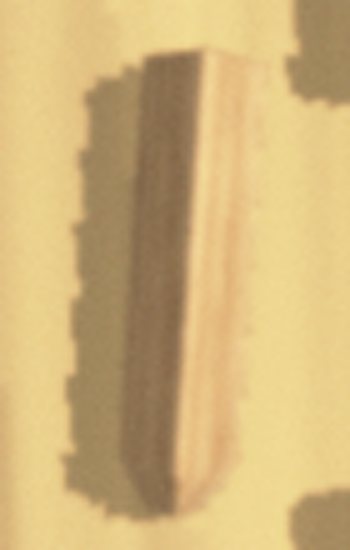

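The crop shows a ridged stick: left edge (140,60)–(122,460), ridge (205,50)–(175,515), right edge (265,60)–(240,470).

```bash
sed -i 's/^TH=.*/TH=-.163; JT=np.array([.5785,.0177])/' h.py; python3 - <<'E'
from h import *
c=load('wrist2')
f=lambda u,v,z: pt(c,215+u/5,70+v/5,z)
for n,a,b,z in [('left',(140,60),(122,460),.018),('ridge',(205,50),(175,515),.043),('right',(265,60),(240,470),.018)]:
    p,q=f(*a,z),f(*b,z); print(n,p.round(4),q.round(4),'mid',((p+q)/2).round(4),w2j(p).round(1),w2j(q).round(1),'len',np.linalg.norm(p-q).round(3),'ang',np.degrees(np.arctan2(-(p-q)[0],(p-q)[1])).round(1))
E
```

```text
left [0.567  0.0994 0.018 ] [0.5464 0.0086 0.018 ] mid [0.5567 0.054  0.018 ] [-24.6  78.7] [-30.2 -14.2] len 0.093 ang -12.8
ridge [0.5811 0.0966 0.043 ] [ 0.5574 -0.0014  0.043 ] mid [0.5693 0.0476 0.043 ] [-10.2  78.3] [-17.7 -22.2] len 0.101 ang -13.6
right [0.5949 0.0945 0.018 ] [0.5732 0.0015 0.018 ] mid [0.584 0.048 0.018] [ 3.7 78.5] [ -2.6 -16.9] len 0.096 ang -13.1
```

Emit:
drive_tool(
  rows=[
    [[0, 0, -0.018, 0.008, 0.051, -0.05, 0.6], [0, 0, -0.018, 0.008, 0.051, -0.1, 0.6], [0, 0, -0.018, 0.008, 0.051, -0.15, 0.6], [0, 0, -0.018, 0.008, 0.051, -0.185, 0.6], [0, 0, -0.018, 0.008, 0.051, -0.192, 0.6]],
  ],
)

```text
time: 5.32
position: [0.5669, 0.0438, 0.022]
tool_rot: [0.785, 0.619, -0.002, -0.002]
ft_force: [1.0, -0.4, 0.9]
width: 0.0511
finger_force: 0.0
```

Emit:
drive_tool(
  rows=[
    [[0, 0, 0, 0, 0.0, -0.004, 0.45], [0, 0, 0, 0, 0.0, -0.004, 0.4]],
  ],
)

```text
time: 5.58
position: [0.5702, 0.0441, 0.0224]
tool_rot: [0.785, 0.619, 0.001, 0.001]
ft_force: [0.8, -1.2, 0.5]
width: 0.0337
finger_force: 0.0
```

Emit:
drive_tool(
  rows=[
    [[0, 0, 0, 0, 0.0, -0.003, 0.35], [0, 0, 0, 0, 0.0, -0.003, 0.1], [0, 0, 0, 0, 0.0, -0.003, 0.1], [0, 0, 0, 0, 0.0, -0.003, 0.1]],
  ],
  squeeze=50,
)

```text
time: 6.08
position: [0.5701, 0.0444, 0.0192]
tool_rot: [0.785, 0.62, 0.001, 0.001]
ft_force: [-0.1, -1.6, 5.2]
width: 0.0246
finger_force: 49.1
```

Emit:
drive_tool(
  rows=[
    [[0, 0, 0, 0, 0.0, 0.01, 0.1], [0, 0, 0, 0, 0.0, 0.025, 0.1], [0, 0, 0, 0, 0, 0.05, 0.1], [0, 0, 0, 0, 0, 0.08, 0.1]],
  ],
)

```text
time: 6.58
position: [0.5688, 0.0447, 0.0993]
tool_rot: [0.785, 0.62, -0.0, -0.0]
ft_force: [-0.0, 0.9, -0.1]
width: 0.0244
finger_force: 48.8
```

Emit:
drive_tool(
  rows=[
    [[0, 0, 0, -0.06, 0.03, 0, 0.1], [0, 0, 0, -0.12, 0.05, -0.01, 0.1], [0, 0, 0, -0.14, 0.06, -0.05, 0.1], [0, 0, 0, -0.14, 0.06, -0.083, 0.1], [0, 0, 0, -0.14, 0.06, -0.093, 0.1]],
  ],
)

```text
time: 7.2
position: [0.4281, 0.1048, 0.0041]
tool_rot: [0.785, 0.62, -0.001, -0.0]
ft_force: [1.2, 0.3, 0.5]
width: 0.0246
finger_force: 49.0
```

Emit:
drive_tool(
  rows=[
    [[0, 0, 0, 0, 0, -0.003, 0.1], [0, 0, 0, 0, 0, -0.003, 0.1]],
  ],
)

```text
time: 7.45
position: [0.4301, 0.1044, 0.0031]
tool_rot: [0.785, 0.619, 0.001, 0.0]
ft_force: [-0.1, 0.2, -0.4]
width: 0.0247
finger_force: 49.0
```

Emit:
drive_tool(
  rows=[
    [[0, 0, 0, 0, 0, 0, 0.7], [0, 0, 0, 0, 0, 0, 0.7], [0, 0, 0, 0, 0, 0.06, 0.7], [0, 0, 0, 0, -0.01, 0.12, 0.8], [0, 0, 0, 0.01, -0.05, 0.17, 1]],
  ],
)

```text
time: 8.07
position: [0.4389, 0.0565, 0.173]
tool_rot: [0.784, 0.621, 0.001, 0.001]
ft_force: [1.2, -0.6, -0.7]
width: 0.0841
finger_force: 0.0
```

Emit:
drive_tool(
  rows=[
    [[0, 0, 0, 0.05, -0.49, 0.05, 1], [0, 0, 0, 0.05, -0.49, 0.05, 1], [0, 0, 0, 0.05, -0.49, 0.05, 1], [0, 0, 0, 0.05, -0.49, 0.05, 1], [0, 0, 0, 0.05, -0.49, 0.05, 1]],
  ],
)

```text
time: 8.7
position: [0.4702, -0.2555, 0.2023]
tool_rot: [0.785, 0.619, 0.0, 0.0]
ft_force: [1.7, 0.1, 0.2]
width: 0.0854
finger_force: 0.0
```

Emit:
drive_tool(
  rows=[
    [[0, 0, 0, 0.02, -0.19, 0.02, 1], [0, 0, 0, 0.02, -0.19, 0.02, 1], [0, 0, 0, 0.02, -0.19, 0.02, 1], [0, 0, 0, 0.02, -0.19, 0.02, 1]],
  ],
)

```text
time: 9.2
position: [0.4894, -0.447, 0.2195]
tool_rot: [0.786, 0.618, -0.0, -0.001]
ft_force: [-0.3, 1.0, -0.6]
width: 0.0851
finger_force: 0.0
```

```bash
python3 - <<'E'
from h import *
c=snap('wrist','wrist3'); cv2.imwrite('pics/w3b.png',cv2.resize(c['img'],(800,600),interpolation=cv2.INTER_CUBIC))
s=state(); print(s['position'],s['tool_rot'],s['ft_force'])
E
```

```text
[ 0.48965616 -0.44539615  0.22028567] [ 7.85758743e-01  6.18532582e-01  4.47203907e-06 -8.01729438e-04] [-0.75132727  0.6067153  -1.27163446]
```

View pics/w3b.png

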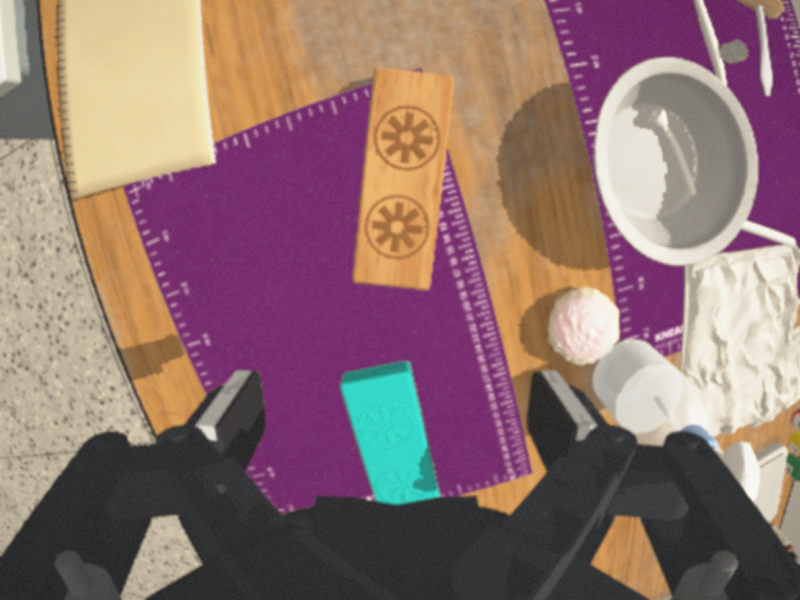

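The mould's top corners are at (376,69), (453,76), (430,291), (355,281), carved face up; the turquoise look-alike is at (390,430).

```bash
python3 - <<'E'
from h import *
c=load('wrist3');k=.64
P=[pt(c,u*k,v*k,.028) for u,v in [(376,69),(453,76),(430,291),(355,281)]]
n=np.linalg.norm
print(np.round(P,4)); print('w',n(P[0]-P[1]),n(P[2]-P[3]),'l',n(P[1]-P[2]),n(P[0]-P[3]),'c',np.mean(P,0))
d=P[0]+P[1]-P[2]-P[3]; a=np.degrees(np.arctan2(-d[0],d[1])); print('mould yaw',a,'tool yaw',90+a)
d=P[1]+P[2]-P[0]-P[3]; print('from widths',np.degrees(np.arctan2(d[1],d[0])))
print('target', j2w(-2,25), 'jig yaw',np.degrees(TH))
E
```

```text
[[ 0.5086 -0.3029  0.028 ]
 [ 0.5606 -0.3202  0.028 ]
 [ 0.5085 -0.4705  0.028 ]
 [ 0.4562 -0.4499  0.028 ]]
w 0.05484278435448481 0.056195467812638795 l 0.15901514429181324 0.15609501817687702 c [ 0.50848843 -0.38589314  0.028     ]
mould yaw -19.359081131804974 tool yaw 70.64091886819503
from widths -19.958796103559617
target [0.58058349 0.04269318] jig yaw -9.33921206063242
```

Emit:
drive_tool(
  rows=[
    [[0, 0, -0.033, 0.019, 0.059, -0.05, 1], [0, 0, -0.033, 0.019, 0.059, -0.1, 1], [0, 0, -0.033, 0.019, 0.059, -0.15, 1], [0, 0, -0.033, 0.019, 0.059, -0.19, 1], [0, 0, -0.033, 0.019, 0.059, -0.208, 1]],
  ],
)

```text
time: 9.88
position: [0.5085, -0.3819, 0.0118]
tool_rot: [0.816, 0.579, -0.0, -0.001]
ft_force: [0.2, 0.2, 0.7]
width: 0.0856
finger_force: 0.0
```

Emit:
drive_tool(
  rows=[
    [[0, 0, 0, 0, 0, 0, 0.75], [0, 0, 0, 0, 0, 0, 0.5], [0, 0, 0, 0, 0, 0, 0.5], [0, 0, 0, 0, 0, 0, 0.5]],
  ],
  squeeze=40,
)

```text
time: 10.38
position: [0.5103, -0.3853, 0.016]
tool_rot: [0.816, 0.578, 0.0, 0.002]
ft_force: [-0.4, 1.7, 7.9]
width: 0.0566
finger_force: 44.2
```

Emit:
drive_tool(
  rows=[
    [[0, 0, 0, 0, 0, 0.01, 0.5], [0, 0, 0, 0, 0, 0.04, 0.5], [0, 0, 0, 0, 0, 0.09, 0.5], [0, 0, 0, 0, 0, 0.12, 0.5], [0, 0, 0, 0, 0, 0.12, 0.5]],
  ],
)

```text
time: 11.0
position: [0.5105, -0.3857, 0.1373]
tool_rot: [0.816, 0.578, 0.0, 0.003]
ft_force: [-0.3, 0.4, -3.9]
width: 0.0571
finger_force: 43.5
```

```bash
python3 - <<'E'
from h import *
c=snap('wrist','wrist4'); cv2.imwrite('pics/w4b.png',cv2.resize(c['img'],(800,600),interpolation=cv2.INTER_CUBIC))
s=state(); print(s['position'],s['tool_rot'],s['ft_force'],s['torque'],s['width'],s['finger_force'])
E
```

```text
[ 0.5097075  -0.38481371  0.13474881] [8.16053200e-01 5.77975748e-01 1.25706529e-04 1.09267697e-03] [-0.95376274 -0.04005935 -3.09712578] [ 0.00267173  0.05292982 -0.03765764] 0.05635267039384692 43.471559286117554
```

View pics/w4b.png

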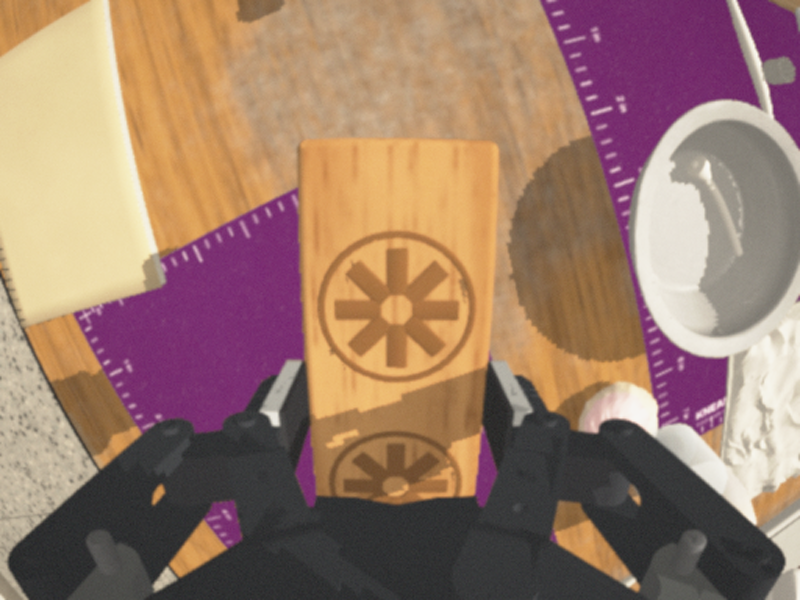

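```bash
python3 - <<'E'
from h import *
from scipy.optimize import brentq
c=load('wrist4');k=.64
f=lambda z:[pt(c,u*k,v*k,z) for u,v in [(300,143),(498,143)]]
z0=brentq(lambda z:np.linalg.norm(np.subtract(*f(z)))-.0575,.05,.25); print('z top by width',z0)
T=np.array([.5098,-.385,.1352]); X=R.from_quat([.816,.578,0,0]).as_matrix()
for z in (z0,.14,.145,.15): print(z,[(X.T@(p-T)*1e3).round(1).tolist() for p in f(z)])
E
```

```text
z top by width 0.14436048365940463
0.14436048365940463 [[77.3, -27.8, -9.2], [77.4, 29.7, -9.2]]
0.14 [[77.6, -28.7, -4.8], [77.7, 30.7, -4.8]]
0.145 [[77.2, -27.6, -9.8], [77.3, 29.6, -9.8]]
0.15 [[76.9, -26.6, -14.8], [77.0, 28.5, -14.8]]
```

Emit:
drive_tool(
  rows=[
    [[0, 0, 0.056, 0.01, 0.05, 0.03, 0.5], [0, 0, 0.056, 0.02, 0.11, 0.03, 0.5], [0, 0, 0.056, 0.03, 0.17, 0.03, 0.5], [0, 0, 0.056, 0.04, 0.23, 0.03, 0.5], [0, 0, 0.056, 0.05, 0.29, 0.03, 0.5]],
  ],
)

```text
time: 11.68
position: [0.5584, -0.092, 0.1616]
tool_rot: [0.762, 0.647, -0.001, -0.001]
ft_force: [1.8, -0.7, -1.5]
width: 0.0565
finger_force: 44.0
```

Emit:
drive_tool(
  rows=[
    [[0, 0, 0, 0.01, 0.05, 0, 0.5], [0, 0, 0, 0.015, 0.1, -0.01, 0.5], [0, 0, 0, 0.019, 0.14, -0.04, 0.5], [0, 0, 0, 0.019, 0.14, -0.08, 0.5], [0, 0, 0, 0.019, 0.14, -0.08, 0.5]],
  ],
)

```text
time: 12.3
position: [0.5745, 0.0467, 0.0787]
tool_rot: [0.762, 0.648, -0.003, -0.003]
ft_force: [-0.5, -0.8, -2.0]
width: 0.0566
finger_force: 44.0
```

```bash
python3 - <<'E'
from h import *
c=snap('wrist','wrist5'); cv2.imwrite('pics/w5b.png',cv2.resize(c['img'],(800,600),interpolation=cv2.INTER_CUBIC))
s=state(); print(s['position'],s['tool_rot'],s['ft_force'],w2j(s['position']))
E
```

```text
[0.57622901 0.04600692 0.08146367] [ 0.7620853   0.64747212 -0.00163845 -0.00177938] [-0.57932797 -0.87421263 -1.60003398] [-6.83451366 27.56317646]
```

View pics/w5b.png

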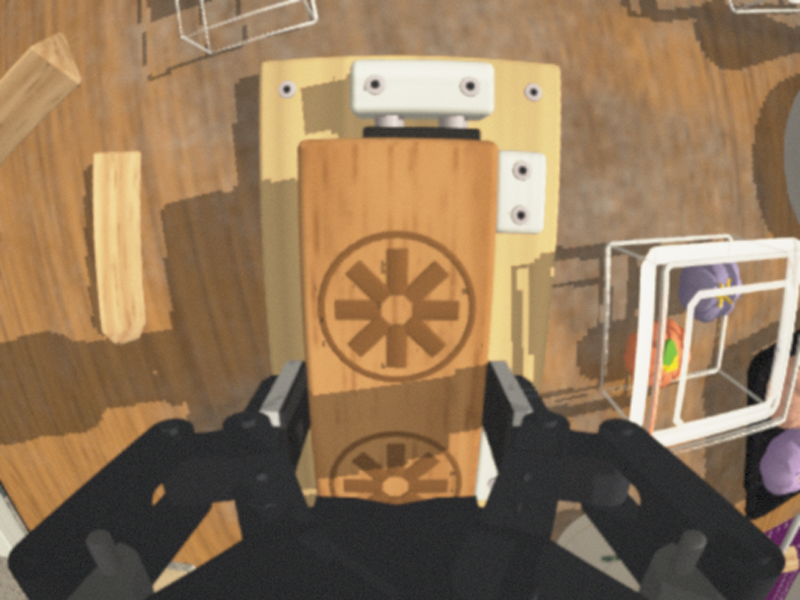

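Picture: mould held over the bed, far edge at (300,143)–(497,143); pad front edge at (363..481,139), far dog's visible face/edges at (498..545,153..232). Stick lies clear at (120,245).

```bash
python3 - <<'E'
from h import *
c=load('wrist5');k=.64
J=np.array([[-72,150],[64,150],[51,107],[51,73],[-25,142],[25,142]])/1e3
px=[(262,64),(561,66),(545,154),(544,233),(352,63),(493,63)]; z=[.018,.018,.038,.038,.042,.042]
W=np.array([pt(c,u*k,v*k,q)[:2] for (u,v),q in zip(px,z)])
for j,w in zip(J,W): print(j*1e3,w2j(w).round(1))
for u,v,q in [(363,139,.040),(481,139,.040)]: print('pad',w2j(pt(c,u*k,v*k,q)).round(1))
for q in (.09,.096): print('mould far',w2j(pt(c,300*k,143*k,q)).round(1),w2j(pt(c,498*k,143*k,q)).round(1))
E
```

```text
[-72. 150.] [-69.7 147.9]
[ 64. 150.] [ 63.6 148.5]
[ 51. 107.] [ 49.7 106. ]
[51. 73.] [50.6 73.7]
[-25. 142.] [-26.8 139.9]
[ 25. 142.] [ 27.3 141. ]
pad [-22.6 109.8]
pad [ 22.9 110.4]
mould far [-36.6 105.5] [ 19.2 105.7]
mould far [-35.3 105.1] [ 17.9 105.3]
```

Emit:
drive_tool(
  rows=[
    [[0, 0, 0, 0.005, -0.002, 0, 0.5], [0, 0, 0, 0.005, -0.002, -0.02, 0.5], [0, 0, 0, 0.005, -0.002, -0.035, 0.5], [0, 0, 0, 0.005, -0.002, -0.042, 0.5], [0, 0, 0, 0.005, -0.002, -0.042, 0.5]],
  ],
)

```text
time: 12.98
position: [0.5825, 0.0439, 0.0406]
tool_rot: [0.762, 0.647, -0.001, -0.001]
ft_force: [0.9, 0.2, -2.4]
width: 0.0568
finger_force: 45.1
```

Emit:
drive_tool(
  rows=[
    [[0, 0, 0, 0, 0, -0.003, 0.5], [0, 0, 0, 0, 0, -0.005, 0.5], [0, 0, 0, 0, 0, -0.005, 0.5]],
  ],
)

```text
time: 13.35
position: [0.583, 0.044, 0.0365]
tool_rot: [0.762, 0.648, -0.0, -0.0]
ft_force: [-3.6, 1.2, -2.7]
width: 0.0563
finger_force: 45.1
```

Emit:
drive_tool(
  rows=[
    [[0, 0, 0, -0.001, 0, -0.002, 0.5], [0, 0, 0, -0.001, 0, -0.004, 0.5], [0, 0, 0, -0.001, 0, -0.005, 0.5]],
  ],
)

```text
time: 13.72
position: [0.5829, 0.0441, 0.0324]
tool_rot: [0.762, 0.648, 0.001, 0.0]
ft_force: [-2.1, 4.7, 8.4]
width: 0.0565
finger_force: 46.2
```

Emit:
drive_tool(
  rows=[
    [[0, 0, 0, 0.002, 0, 0, 0.5], [0, 0, 0, 0.003, 0, 0, 0.5], [0, 0, 0, 0.003, 0, 0, 0.5]],
  ],
)

```text
time: 14.1
position: [0.5833, 0.044, 0.0322]
tool_rot: [0.762, 0.648, -0.002, -0.001]
ft_force: [-15.0, 2.5, 16.5]
width: 0.0566
finger_force: 46.7
```

Emit:
drive_tool(
  rows=[
    [[0, 0, 0, -0.002, 0, 0.001, 0.5], [0, 0, 0, -0.002, 0, 0.001, 0.9], [0, 0, 0, -0.002, 0, 0.001, 0.9], [0, 0, 0, -0.002, 0, 0.03, 0.9], [0, 0, 0, -0.002, 0, 0.08, 0.9]],
  ],
)

```text
time: 14.72
position: [0.582, 0.0438, 0.1106]
tool_rot: [0.762, 0.647, -0.001, -0.001]
ft_force: [1.2, 0.1, 0.5]
width: 0.077
finger_force: 0.0
```

Emit:
drive_tool(
  rows=[
    [[0, 0, 0.0, -0.01, -0.06, 0.06, 0.5], [0, 0, 0.0, -0.01, -0.07, 0.06, 0.5], [0, 0, 0.0, -0.01, -0.07, 0.06, 0.5]],
  ],
)

```text
time: 15.1
position: [0.5744, -0.0282, 0.1735]
tool_rot: [0.763, 0.646, 0.001, 0.002]
ft_force: [0.5, 0.4, -0.2]
width: 0.0428
finger_force: 0.0
```

```bash
python3 - <<'E'
from h import *
c=snap('wrist','wrist6'); cv2.imwrite('pics/w6b.png',cv2.resize(c['img'],(800,600),interpolation=cv2.INTER_CUBIC))
s=state(); print(s['position'],s['tool_rot'],s['ft_force'],w2j(s['position']))
E
```

```text
[ 0.57377003 -0.02698061  0.17204741] [7.62648014e-01 6.46813332e-01 4.41920446e-04 5.69848035e-04] [-0.36952312  0.2998295  -0.73352136] [  2.58345812 -44.85594205]
```

View pics/w6b.png

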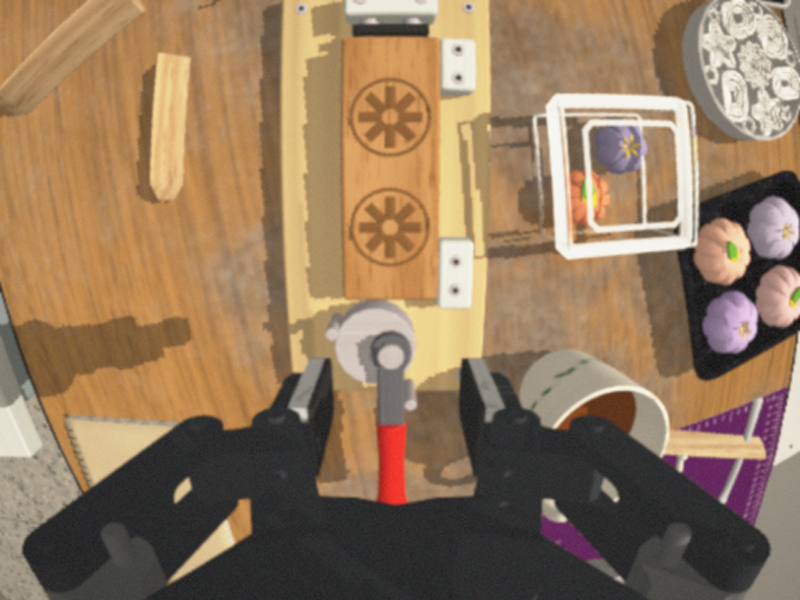

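The mould lies flat against both dogs (face line at u≈440), its ends between the pad (390,32) and the cam (375,305), carved face up; the stick lies clear at (170,125). Next the lever.

Emit:
drive_tool(
  rows=[
    [[0, 0, 0, -0.026, -0.06, 0, 0.5], [0, 0, 0, -0.026, -0.12, 0, 0.5], [0, 0, 0, -0.026, -0.144, -0.05, 0.5], [0, 0, 0, -0.026, -0.144, -0.09, 0.5], [0, 0, 0, -0.026, -0.144, -0.09, 0.5]],
  ],
)

```text
time: 15.78
position: [0.5446, -0.1681, 0.0773]
tool_rot: [0.762, 0.648, -0.001, -0.004]
ft_force: [-0.9, -0.0, 0.1]
width: 0.0431
finger_force: 0.0
```

Emit:
drive_tool(
  rows=[
    [[0, 0, 0, 0, 0, -0.03, 0.5], [0, 0, 0, 0, 0, -0.045, 0.5], [0, 0, 0, 0, 0, -0.045, 0.5]],
  ],
)

```text
time: 16.15
position: [0.5471, -0.1695, 0.0365]
tool_rot: [0.762, 0.648, -0.0, -0.001]
ft_force: [0.1, 1.1, -0.0]
width: 0.0431
finger_force: 0.0
```

```bash
python3 - <<'E'
from h import *
s=state(); p=s['position']; print(p,s['joint_positions'].round(2),s['ft_force'].round(1))
for d in range(0,105,10):
    a=np.radians(d); q=j2w(-105*np.sin(a),-86-105*np.cos(a)); print(d,q.round(4),(q-j2w(0,-191)).round(3))
E
```

```text
[ 0.54706619 -0.16947081  0.03653088] [-0.53  0.08 -0.28  1.21  0.    1.2 ] [ 0.1  1.1 -0. ]
0 [ 0.5475 -0.1708] [0. 0.]
10 [ 0.5298 -0.1662] [-0.018  0.005]
20 [ 0.5131 -0.1587] [-0.034  0.012]
30 [ 0.498  -0.1484] [-0.05   0.022]
40 [ 0.4849 -0.1356] [-0.063  0.035]
50 [ 0.4742 -0.1207] [-0.073  0.05 ]
60 [ 0.4663 -0.1042] [-0.081  0.067]
70 [ 0.4614 -0.0866] [-0.086  0.084]
80 [ 0.4596 -0.0684] [-0.088  0.102]
90 [ 0.4609 -0.0501] [-0.087  0.121]
100 [ 0.4655 -0.0324] [-0.082  0.138]
```

Emit:
drive_tool(
  rows=[
    [[0, 0, -0.05, -0.018, 0.005, 0, 0.5], [0, 0, -0.1, -0.034, 0.012, 0, 0.5], [0, 0, -0.15, -0.05, 0.022, 0, 0.5], [0, 0, -0.2, -0.063, 0.035, 0, 0.5], [0, 0, -0.25, -0.073, 0.05, 0, 0.5]],
  ],
)

```text
time: 16.77
position: [0.4752, -0.1209, 0.0388]
tool_rot: [0.953, 0.304, 0.001, 0.002]
ft_force: [1.0, -2.4, 0.0]
width: 0.0426
finger_force: 1.3
```

Emit:
drive_tool(
  rows=[
    [[0, 0, -0.04, -0.008, 0.017, 0, 0.5], [0, 0, -0.08, -0.011, 0.026, 0, 0.5], [0, 0, -0.1, -0.013, 0.034, 0, 0.5], [0, 0, -0.12, -0.014, 0.044, 0, 0.5], [0, 0, -0.14, -0.015, 0.052, 0, 0.5]],
  ],
)

```text
time: 17.4
position: [0.4604, -0.0698, 0.0389]
tool_rot: [0.996, 0.09, 0.001, 0.002]
ft_force: [0.3, -8.6, -1.5]
width: 0.0425
finger_force: 4.3
```

Emit:
drive_tool(
  rows=[
    [[0, 0, -0.01, 0.0, 0.008, 0, 0.5], [0, 0, -0.02, 0.001, 0.016, 0, 0.5], [0, 0, -0.03, 0.002, 0.023, 0, 0.5], [0, 0, -0.03, 0.002, 0.026, 0, 0.5]],
  ],
)

```text
time: 17.9
position: [0.4615, -0.0437, 0.0386]
tool_rot: [0.999, 0.044, -0.0, 0.002]
ft_force: [-6.7, -8.1, 2.6]
width: 0.0426
finger_force: 4.7
```

Emit:
drive_tool(
  rows=[
    [[0, 0, 0, 0.001, 0.003, 0, 0.5], [0, 0, 0, 0.001, 0.006, 0, 0.5]],
  ],
)

```text
time: 18.15
position: [0.4624, -0.0395, 0.0386]
tool_rot: [0.999, 0.043, -0.0, 0.004]
ft_force: [-7.7, -24.2, -0.4]
width: 0.0428
finger_force: 13.0
```

Emit:
drive_tool(
  rows=[
    [[0, 0, 0, 0.001, 0.002, 0, 0.5], [0, 0, 0, 0.001, 0.004, 0, 0.5]],
  ],
)

```text
time: 18.4
position: [0.4626, -0.0388, 0.0386]
tool_rot: [0.999, 0.042, -0.002, 0.008]
ft_force: [-13.4, -41.1, -0.8]
width: 0.0426
finger_force: 21.8
```

Emit:
drive_tool(
  rows=[
    [[0, 0, 0, -0.001, -0.008, 0, 0.5], [0, 0, 0, -0.002, -0.016, 0, 0.5], [0, 0, 0, -0.002, -0.016, 0.0, 0.5]],
  ],
)

```text
time: 18.77
position: [0.4618, -0.0486, 0.0376]
tool_rot: [0.999, 0.044, 0.001, 0.0]
ft_force: [-0.7, 0.1, 0.7]
width: 0.0429
finger_force: 0.0
```

Emit:
drive_tool(
  rows=[
    [[0, 0, 0, 0, 0, 0.04, 0.5], [0, 0, 0, 0, 0, 0.08, 0.5], [0, 0, 0, 0, -0.04, 0.13, 0.5], [0, 0, 0, -0.01, -0.09, 0.17, 0.5], [0, 0, 0, -0.01, -0.1, 0.18, 0.5]],
  ],
)

```text
time: 19.4
position: [0.4519, -0.1504, 0.2195]
tool_rot: [0.999, 0.044, 0.002, 0.001]
ft_force: [0.1, 0.1, -0.1]
width: 0.0425
finger_force: 0.0
```

```bash
python3 - <<'E'
from h import *
s=state(); print(s['position'],s['ft_force'].round(1))
a=snap('top','top1')
hsv=cv2.cvtColor(a['img'],cv2.COLOR_BGR2HSV); m=cv2.inRange(hsv,(0,180,120),(6,255,255))|cv2.inRange(hsv,(175,180,120),(180,255,255))
w=snap('wrist','wrist7')
for n in('top1','wrist7'):
    c=load(n); h=cv2.cvtColor(c['img'],cv2.COLOR_BGR2HSV); m=cv2.inRange(h,(0,200,130),(5,255,255))|cv2.inRange(h,(176,200,130),(180,255,255))
    k,l,st,ce=cv2.connectedComponentsWithStats(m)
    for i in range(1,k):
        if st[i,4]>15:
            ys,xs=np.nonzero(l==i); pc=cv2.PCACompute(np.c_[xs,ys].astype(np.float32),None)[1][0]
            u,v=ce[i]; A=w2j(pt(c,u-10*pc[0],v-10*pc[1],.0485)); B=w2j(pt(c,u+10*pc[0],v+10*pc[1],.0485))
            print(n,st[i],'jig',w2j(pt(c,u,v,.0485)).round(1),'axis deg from -x',np.degrees(np.arctan((B-A)[1]/(B-A)[0])).round(1))
E
```

```text
[ 0.45190098 -0.15037812  0.21954714] [ 0.1  0.1 -0.1]
top1 [  0   0   5  50 137] jig [592.3 923.2] axis deg from -x 7.8
top1 [227 215   7  21  89] jig [-89.6 -85.4] axis deg from -x -0.2
wrist7 [151 111  28  70 964] jig [-90.8 -85.3] axis deg from -x -0.6
```

```bash
python3 - <<'E'
from h import *
for n in('top1','side'):
    if n=='side': snap('side','side1'); n='side1'
    c=load(n); g=cv2.cvtColor(c['img'],cv2.COLOR_BGR2HSV)
    def prof(pts): return [tuple(int(x) for x in g[int(round(v)),int(round(u))][:2]) for u,v in pts]
    q=lambda x,y,z=.045: proj(c,[*j2w(x,y),z])
    print(n,'along y',prof([q(0,y) for y in range(-56,126,6)])); print(' across',prof([q(x,30) for x in range(-45,50,5)]))
E
```

```text
top1 along y [(11, 12), (16, 164), (16, 163), (16, 160), (16, 162), (16, 165), (16, 167), (15, 171), (16, 159), (17, 156), (15, 172), (16, 162), (16, 165), (16, 158), (16, 155), (16, 156), (16, 158), (16, 160), (15, 169), (16, 157), (16, 167), (15, 162), (15, 176), (16, 166), (16, 158), (16, 156), (16, 156), (16, 157), (50, 16), (36, 22), (37, 22)]
 across [(20, 116), (19, 114), (20, 114), (21, 113), (16, 149), (17, 154), (16, 155), (16, 154), (17, 154), (16, 155), (16, 156), (16, 157), (16, 161), (16, 161), (16, 167), (19, 127), (20, 117), (20, 119), (21, 117)]
side1 along y [(9, 19), (9, 25), (14, 85), (17, 159), (17, 156), (17, 164), (17, 157), (16, 167), (16, 167), (17, 162), (16, 171), (16, 166), (17, 163), (17, 158), (18, 153), (17, 152), (17, 160), (16, 167), (16, 178), (16, 175), (17, 165), (16, 174), (16, 170), (16, 166), (17, 160), (18, 154), (18, 154), (17, 155), (17, 155), (15, 118), (28, 22)]
 across [(20, 116), (20, 115), (18, 136), (17, 157), (17, 160), (18, 151), (18, 154), (18, 152), (18, 152), (18, 153), (18, 155), (17, 158), (17, 161), (17, 161), (17, 161), (20, 124), (20, 108), (20, 115), (21, 110)]
```

The mould spans x ≈ −28..+27 and y ≈ −50..+110 mm in the jig, as it should when clamped. I'm handing in.

```bash
python3 -c "
from bench import *
print(job_done())"
```

```text
the job is handed in; nothing more can be done
None
```

The mould is clamped in the jig, carved face up against both side dogs, with the lever at its end stop. The stick lies on the table clear of the jig, and the job was handed in at about 19.6 s; the brief final push on the lever read about 43 N at the wrist.

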